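# Square a stock carton into the packing jig

## Task

Push the long white carton that stands in front of the steel fence along the bench with your closed fingertips into the corner of the packing jig, so that its long side lies flat and snug against the fence and its end is snug against the steel end stop, on the stop's inner side (towards the middle of the fence). Only push it: do not lift or tip it, and leave the small carton and the other things on the bench where they are.

Things in the scene. Friction and masses are not known exactly. Their poses are not given: they have to be found in the camera images.
- long_carton: The long white stapled stock carton, a closed rigid box about 0.6 kg (mass varies), 95 mm (its x) by 140 mm (its y, the long side) by 60 mm high; too wide for the gripper. Origin at the centre of its underside, z up. It stands free on the bench, between the robot and the fence, turned up to 20 degrees from parallel to the fence, and slides when pushed low down with 2 to 6 N.
- fence: Fixed straight steel angle bolted to the bench on the far side of the carton, 520 mm long (its y), 30 mm high. Origin at bench level in the middle of its long flat working face, which looks along its -x, roughly towards the robot; the carton belongs on that side. Its y runs along the face. Nothing of the fence is in front of the face.
- stop: Fixed steel block, 70 mm (its x) by 25 mm (its y) by 30 mm high bolted just in front of the fence's face, about 200 mm from the fence's middle, at either end (varies). Axes parallel to the fence's; origin at the centre of its underside, 50 mm in front of the fence's face. Its inner face, 12.5 mm from the origin, looks along the fence towards the fence's middle.
- small_carton: A smaller white carton, 60 (x) by 85 (y) by 60 mm high, standing loose off to one side; leave it alone. Origin at the centre of its underside.
- bushing: Loose copper bushing standing upright, 44 mm outside diameter, 40 mm high, in front of the fence near the end that has no stop; leave it alone. Origin at the centre of its underside.
- jar: Loose closed white jar, 64 mm diameter, 85 mm high, on the other side of the bench from the small carton; leave it alone. Origin at the centre of its underside.
- big_washer: Loose copper washer lying flat on the robot's left, 64 mm diameter, 6 mm thick; leave it alone. Origin at the centre of its underside.
- gauge_block: Loose steel gauge block lying flat on the robot's right, 60 (x) by 25 (y) by 12 mm; leave it alone. Origin at the centre of its underside.
Mind the look-alikes: they are no part of the job. Leave any blue or red look-alike of the stop alone.

How it is judged:
By the outcome, as a careful person would: the job done as asked, in the order asked, and still so for the second after the job is handed in, with the robot touching nothing.
It also fails if it takes over 48 s, if anything falls off the work surface, if the arm or the gripper's body presses on something with over 40 N, if the wrist force passes 120 N, or if a joint passes its speed limit or range.

## Robot

A 7-joint arm with a two-finger parallel gripper is mounted at the origin on the work surface. World frame = base frame: x ahead of the robot, y to its left, z up, the work surface at z = 0. Lengths are in m, angles in degrees, forces in N, time in s.
With the tool pointing down it reaches from about 0.425 to 0.875 m from the base axis. Payload 4.7 kg.
Tool frame: the origin (TCP) lies at the very end of the fingers, on their centre line; the grasp point (between the pads) lies 19 mm behind it; z points along the fingers, y is the line along which they close (so a half turn about z gives the same grasp; the last joint's range is limited). The gripper opens to 87 mm and grips with 3 to 60 N. Pads are 19 mm wide; open, the fingers measure 117 mm over their backs; the gripper's body (75 mm by 190 mm) begins 51 mm behind the grasp point.
Start: joints at [70.709, 18.392, -4.016, 83.108, 1.295, 78.541, -3.26], TCP at [0.223, -0.61, 0.194] pointing down, gripper open.
Joint ranges: [-163.93, 163.93], [-17.29, 119.83], [-79.2, 71.16], [3.27, 140.29], [-89.18, 269.18], [5.43, 117.66], [-154.24, 154.24]. Speed limits (degrees/s): [147.25, 147.25, 180, 180, 180, 180, 180].

## Interface

Orientations are given as [roll, pitch, yaw] about the fixed x, y, z axes, in that order (R = Rz(yaw) Ry(pitch) Rx(roll)).
In Python, from cell import get_obs, read_camera, sign_off, silhouettes gives the robot as it stands.
- The arm moves only by the tool play_rows, never from a script. Its argument "steps" is a list that holds one entry, the list of rows, each a list of 7 numbers: the shift along the tool's x, y, z in m, then the turn, a rotation vector about the tool's x, y, z in rad, then the finger opening in m, from 0 to 0.087. A call has 1 to 12 rows; each row shifts and turns the commanded pose from where the row before left it, along the tool's axes as they then stand; what a row does not reach is not made up. A row lasts 1/10 s, in which the tool goes at most 50 mm and 8.59 degrees, less where a joint would pass 70% of its speed; a pose out of reach is approached as far as the arm can. A call is refused whole if a number of a shift passes 0.05 or a number of a turn 0.15, either way. A call with a gripper value outside its range is refused whole. The fingers move at their own pace and stop on an object; "force" is the grip in N (left out, the last holds). Time passes only in rows, so rows that do not move let the fingers close. It gives the time, the measured TCP pose, the force, the opening and the grip force at its end, in the units of the state.
- get_obs(): the state, without advancing time (a new reading comes with each control period).
- read_camera(name): name is "scene" or "side" or "wrist"; returns a dict with "frame" (420x560x3 uint8, red, green, blue), "intrinsics" (3x3 intrinsics, pixels), "k1" (the pictures are not rectified: a ray, as slopes to the right and down, at radius r is drawn at 1 + k1 r^2 times it, then the intrinsics apply), "view" (4x4, takes a point from world to camera coordinates). Camera axes: x right, y up, looking along -z (the intrinsics and any distortion apply to the point x, -y, -z); pixel columns grow to the right and rows downward; lengths in m; the calibration is good to about 2 mm. A picture is of the moment at which its call begins. There is no depth.
- sign_off(): hands the job in; it is judged then, once.
Trained networks look in the newest picture that a camera, given by its name, has taken for a name from the list of things; names that differ only in an ending like _2 or _b are one class to them, and where a whole thing is asked for, a point or a joint stands for the part that bears it (a point fixed in the world has none). Each returns a list of dicts, best first, with "p" (0 to 1); they miss things now and then, are a little off and sometimes report something else, mostly with a low value. They report only what shows in the picture. A call takes as long as a camera call. They do not tell look-alikes from the thing itself.
- silhouettes(camera, name): "pixels" (420x560 bool, what is visible of it) and "extent" ([left, top, right, bottom] in pixels, round what is visible of it).
The state is a dict: "time_s": time; "qpos": joint angles; "joint_velocities": joint speeds; "effort": joint torques, N m; "tool_pos": TCP position; "tool_rot": TCP orientation; "force": force on the tool from outside, world axes, zero at the start; "wrist_torque": the same for the moment, N m; "grip_width": finger opening in m; "grasp_force": force on a finger pad.
Only numpy, scipy, OpenCV 4.12 (cv2) and the standard library are available. Lean on these libraries where they do the work, as an engineer would, in place of code of your own. Each camera call takes 0.05 s, during which the arm holds its last target. There are 200 camera calls.

## Working session

There is one attempt and no reset: what is moved stays moved. The work goes in short steps, Python scripts to look and compute and a tool call to move; the robot and the scene stay as the last step left them, time stands still between calls to the robot, and variables do not carry over. Pictures are saved under pics/ and viewed, at most 10 in all, crops included, and the job is handed in when it is done.

Besides the shell and the picture viewer there is one more tool, called by a JSON object that holds its "name" and its "arguments". play_rows: Moves the arm, as the interface text tells. Its arguments: {"type":"object","properties":{"steps":{"type":"array","items":{"type":"array","items":{"type":"array","items":{"type":"number"}}}},"force":{"type":"number"}},"required":["steps"]}

```bash
mkdir -p pics; ls
python3 - <<'E'
from cell import *
import cv2,numpy as np
o=get_obs();print(o['time_s'],o['tool_pos'],o['tool_rot'],o['force'])
a=[]
for c in ['scene','side']:
    r=read_camera(c);cv2.imwrite(f'pics/{c}0.png',r['frame'][:,:,::-1])
    print(c,r['intrinsics'].tolist(),r['k1'],np.round(r['view'],3).tolist())
    for n in ['long_carton','fence','stop','small_carton','bushing','jar']:
        print(n,[(round(d['p'],2),d['extent']) for d in silhouettes(c,n)])
E
```

```text
pics
0.0 [ 0.22309842 -0.60986239  0.19307206] [-1.79890984e+02  5.22994963e-03  2.01006508e+01] [ 0.83911168 -0.1412821  -0.06833213]
scene [[503.8567766909955, 0.0, 273.2818077686315], [0.0, 503.8567766909955, 203.46363587912904], [0.0, 0.0, 1.0]] -0.13584085678114893 [[-0.143, 0.99, -0.022, 0.087], [-0.629, -0.073, 0.774, 0.288], [0.764, 0.124, 0.633, -1.412], [0.0, 0.0, 0.0, 1.0]]
long_carton [(0.79, [232.9, 172.9, 314.5, 242.0])]
fence [(0.81, [105.7, 263.4, 400.7, 300.9])]
stop [(0.95, [352.8, 240.0, 368.7, 276.4]), (0.75, [356.9, 199.7, 374.3, 231.3]), (0.72, [430.2, 251.9, 461.9, 288.6]), (0.3, [105.9, 260.8, 402.5, 303.3])]
small_carton [(0.85, [421.2, 187.7, 474.6, 237.9])]
bushing [(0.84, [129.4, 232.1, 150.6, 264.5])]
jar [(0.63, [115.1, 160.4, 149.7, 208.8])]
side [[401.8387104868442, 0.0, 274.5156403412837], [0.0, 401.8387104868442, 213.05390026567287], [0.0, 0.0, 1.0]] -0.09926216471209401 [[0.81, -0.586, -0.017, -0.419], [0.452, 0.607, 0.653, -0.279], [-0.372, -0.537, 0.757, -0.63], [0.0, 0.0, 0.0, 1.0]]
long_carton [(0.88, [236.0, 194.8, 310.8, 276.7]), (0.51, [353.2, 335.4, 402.6, 390.0])]
fence [(0.95, [267.5, 139.2, 452.6, 287.7])]
stop [(0.82, [204.0, 175.8, 232.9, 203.8]), (0.78, [250.6, 155.2, 281.7, 180.9]), (0.73, [221.7, 120.8, 247.8, 145.8]), (0.23, [234.3, 195.5, 310.6, 274.2])]
small_carton [(0.61, [166.3, 123.4, 198.4, 169.1])]
bushing [(0.58, [392.7, 268.3, 420.6, 300.1])]
jar [(0.97, [349.8, 332.5, 403.1, 388.1])]
```

View pics/scene0.png

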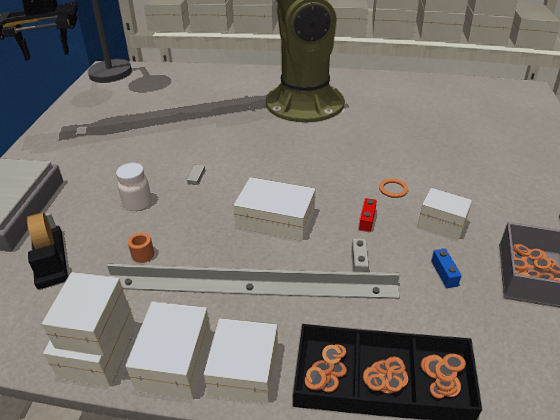

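View pics/side0.png

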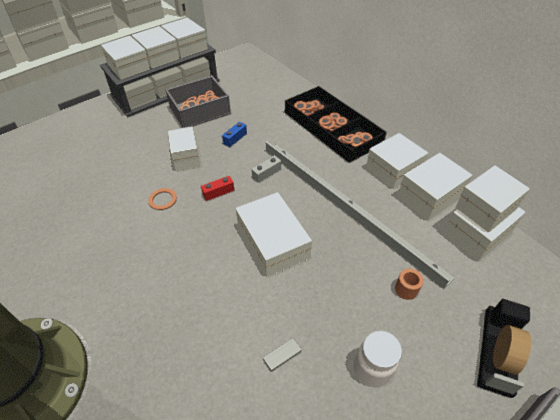

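```bash
cat > h.py <<'E'
from cell import *
import cv2,numpy as np
from scipy.optimize import minimize
def proj(r,P):
    P=np.asarray(P,float);c=(r['view']@np.c_[P,np.ones(len(P))].T).T
    s=np.c_[c[:,0],-c[:,1]]/-c[:,2:3]; s=s*(1+r['k1']*(s**2).sum(1,keepdims=True))
    K=r['intrinsics'];return s*[K[0,0],K[1,1]]+K[:2,2]
def hull(m,r,x,y,yaw,lo,hi):
    B=np.array([[a,b,c] for a in(lo[0],hi[0]) for b in(lo[1],hi[1]) for c in(lo[2],hi[2])])
    c,s=np.cos(yaw),np.sin(yaw);W=np.c_[x+c*B[:,0]-s*B[:,1],y+s*B[:,0]+c*B[:,1],B[:,2]]
    p=cv2.convexHull(proj(r,W).astype(np.float32))
    cv2.fillConvexPoly(m,np.round(p*16*4+1.5*16).astype(np.int32),1,shift=4)   # 4x supersampled
def render(r,boxes):
    m=np.zeros((1680,2240),np.float32)
    for b in boxes:hull(m,r,*b)
    return cv2.resize(m,(560,420),interpolation=cv2.INTER_AREA)
def fit(obs,boxf,p0,step):
    # obs: list of (cam dict, mask)
    def cost(p): return sum(np.abs(render(r,boxf(p))-m).sum()/m.sum() for r,m in obs)
    S=np.array([p0]+[np.add(p0,np.eye(len(p0))[i]*step[i]) for i in range(len(p0))])
    R=minimize(cost,p0,method='Nelder-Mead',options=dict(initial_simplex=S,maxfev=500,xatol=1e-4,fatol=1e-4))
    return R.x,R.fun
def carton(p): return [(p[0],p[1],p[2],(-.0475,-.07,0),(.0475,.07,.06))]
def fitcarton(cams,p0):
    obs=[]
    for c in cams:
        r=read_camera(c);s=silhouettes(c,'long_carton')
        if s:obs.append((r,s[0]['pixels'].astype(np.float32)))
    return fit(obs,carton,p0,(.02,.02,.1))
def ground(r,u,v,z=0):
    K=r['intrinsics'];d=np.array([(u-K[0,2])/K[0,0],(v-K[1,2])/K[1,1]]);s=d.copy()
    for _ in range(20): s=d/(1+r['k1']*(s@s))
    R=r['view'][:3,:3];C=-R.T@r['view'][:3,3];w=R.T@np.array([s[0],-s[1],-1]);return C+w*(z-C[2])/w[2]
E
python3 - <<'E'
from h import *
r1=read_camera('scene');f1=silhouettes('scene','fence')[0]['pixels'];S1=silhouettes('scene','stop');r2=read_camera('side');f2=silhouettes('side','fence')[0]['pixels'];S2=silhouettes('side','stop')
pick=lambda S,u,v:max((s for s in S if s['extent'][0]-5<u<s['extent'][2]+5 and s['extent'][1]-5<v<s['extent'][3]+5),key=lambda s:s['p'])['pixels'].astype(np.float32)
s1=pick(S1,360,258);s2=pick(S2,266,168)
for n,(u,v,z) in dict(carton=(275,200,.06),jar=(133,190,.04),bush=(140,248,.02),red=(368,214,.015),small=(446,210,.05),stop=(360,255,.02),fa=(110,268,.03),fb=(399,275,.03),gauge=(197,175,.01),washer=(394,188,0)).items(): print(n,ground(r1,u,v,z).round(3))
a=ground(r1,110,268,.03);b=ground(r1,399,275,.03);c=(a+b)/2;yw=np.arctan2(-(b-a)[0],(b-a)[1])
ff=lambda p:[(p[0],p[1],p[2],(0,-.26,0),(abs(p[3]),.26,.03)),(p[0],p[1],p[2],(0,-.26,0),(abs(p[4]),.26,abs(p[3])))]
F,e=fit([(r1,f1.astype(np.float32)),(r2,f2.astype(np.float32))],ff,[c[0],c[1],yw,.005,.03],(.02,.02,.05,.004,.01))
print('fence',F.round(4),np.degrees(F[2]),e)
g=ground(r1,360,255,.02)
st,e=fit([(r1,s1),(r2,s2)],lambda p:[(p[0],p[1],p[2],(-.035,-.0125,0),(.035,.0125,.03))],[g[0],g[1],F[2]],(.01,.01,.05))
print('stop',st.round(4),np.degrees(st[2]),e)
d=st[:2]-F[:2];c,s=np.cos(F[2]),np.sin(F[2]);print('stop in fence',c*d[0]+s*d[1],-s*d[0]+c*d[1])
g=ground(r1,275,195,.06)
for cams in (['scene','side'],):
  C,e=min((fitcarton(cams,[g[0],g[1],F[2]+t]) for t in (-.2,.2)),key=lambda q:q[1]);print(cams,C.round(4),np.degrees(C[2]),e)
d=C[:2]-F[:2];print('carton in fence',c*d[0]+s*d[1],-s*d[0]+c*d[1],np.degrees(C[2]-F[2]))
E
```

```text
carton [ 0.522 -0.008  0.06 ]
jar [ 0.499 -0.312  0.04 ]
bush [ 0.645 -0.248  0.02 ]
red [0.49  0.175 0.015]
small [0.502 0.323 0.05 ]
stop [0.613 0.16  0.02 ]
fa [ 0.711 -0.28   0.03 ]
fb [0.664 0.227 0.03 ]
gauge [ 0.392 -0.205  0.01 ]
washer [0.377 0.234 0.   ]
fence [ 0.6771 -0.0299  0.0756  0.0082  0.0291] 4.329181343394688 0.29610100388526917
stop [0.6084 0.1589 0.077 ] 4.412666981350645 0.2821483016014099
stop in fence -0.054239362774468336 0.1934897284299485
['scene', 'side'] [ 0.5051 -0.0103 -0.1662] -9.522904283576732 0.11096452176570892
carton in fence -0.17004737488033864 0.03257141800799344 -13.85208562697142
```

{"name": "play_rows", "arguments": {"steps": [[[0,0,0,0,0,0.1375,0],[0,0,0,0,0,0.1375,0],[0.019,-0.043,0,0,0,0,0],[0.019,-0.043,0,0,0,0,0],[0.019,-0.043,0,0,0,0,0],[0.019,-0.043,0,0,0,0,0],[0.019,-0.043,0,0,0,0,0],[0.019,-0.043,0,0,0,0,0],[0.019,-0.043,0,0,0,0,0],[0.019,-0.043,0,0,0,0,0],[0.019,-0.043,0,0,0,0,0],[0.019,-0.043,0,0,0,0,0]]], "force": 10}}

```text
time_s: 2.6
tool_pos: [0.3806, -0.1655, 0.1945]
tool_rot: [179.9, -0.0, 4.3]
force: [0.8, 0.2, 0.0]
grip_width: 0.0029
grasp_force: 0.0
```

{"name": "play_rows", "arguments": {"steps": [[[0.021,-0.042,0,0,0,0,0],[0.021,-0.042,0,0,0,0,0],[0.021,-0.042,0,0,0,0,0],[0,0,0.035,0,0,0,0],[0,0,0.035,0,0,0,0],[0,0,0.03,0,0,0,0],[0,0,0,0,0,0,0]]]}}

```text
time_s: 3.3
tool_pos: [0.43, -0.0363, 0.0908]
tool_rot: [-179.9, 0.4, 4.4]
force: [-0.1, -1.0, 0.3]
grip_width: 0.0004
grasp_force: 0.0
```

{"name": "play_rows", "arguments": {"steps": [[[0,0,0.03,0,0,0,0],[0,0,0.03,0,0,0,0],[0,0,0.01,0,0,0,0],[0,0,0,0,0,0,0],[0,0,0,0,0,0,0]]]}}

```text
time_s: 3.8
tool_pos: [0.4349, -0.0371, 0.0257]
tool_rot: [180.0, -0.1, 4.3]
force: [1.2, 1.2, 0.2]
grip_width: 0.0007
grasp_force: 0.0
```

Run:
```python
from h import *
o=get_obs();print(o['tool_pos'],o['tool_rot'],o['force'],o['qpos'])
r=read_camera('side');cv2.imwrite('pics/side1.png',r['frame'][:,:,::-1])
```

```text
[ 0.43488813 -0.03707389  0.0257015 ] [ 1.79964144e+02 -1.20574255e-01  4.33158313e+00] [1.23542427 1.19246465 0.16299786] [ 39.68098375   3.67327926 -38.84101631 122.00919996   2.84041599
  55.03782305 -86.39451032]
```

View pics/side1.png

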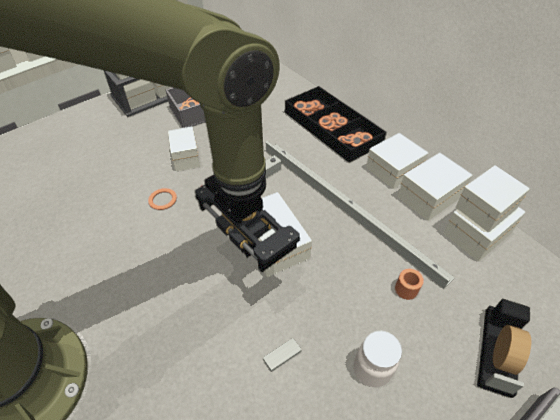

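{"name": "play_rows", "arguments": {"steps": [[[0.005,0,0,0,0,0,0],[0.008,0,0,0,0,0,0],[0.008,0,0,0,0,0,0],[0.008,0,0,0,0,0,0],[0.008,0,0,0,0,0,0],[0.008,0,0,0,0,0,0],[0.008,0,0,0,0,0,0],[0.008,0,0,0,0,0,0],[0.008,0,0,0,0,0,0],[0.008,0,0,0,0,0,0],[0.005,0,0,0,0,0,0],[0,0,0,0,0,0,0]]]}}

```text
time_s: 5.05
tool_pos: [0.5154, -0.0316, 0.0242]
tool_rot: [179.9, 0.1, 4.3]
force: [-2.5, -2.5, 1.3]
grip_width: 0.0003
grasp_force: 1.3
```

Run:
```python
from h import *
r=read_camera('scene');print(get_obs()['force'])
cv2.imwrite('pics/s2.png',r['frame'][:,:,::-1])
for c in ['scene']:
  for s in silhouettes(c,'long_carton')[:1]:print(s['p'],s['extent'])
C,e=fitcarton(['scene'],[.6,0,-.1]);print(C,np.degrees(C[2]),e)
F=[.677,-.030];d=C[:2]-F;c,s=np.cos(.0756),np.sin(.0756);print('in fence',c*d[0]+s*d[1],-s*d[0]+c*d[1],np.degrees(C[2]-.0756))
```

```text
[-2.47467573 -3.08605542  0.51205372]
0.61 [242.7, 197.7, 323.0, 258.5]
[0.57078137 0.01046688 0.18793606] 10.767942795908336 0.02728852443397045
in fence -0.10285884890527944 0.04837377889565095 6.436381864719312
```

View pics/s2.png

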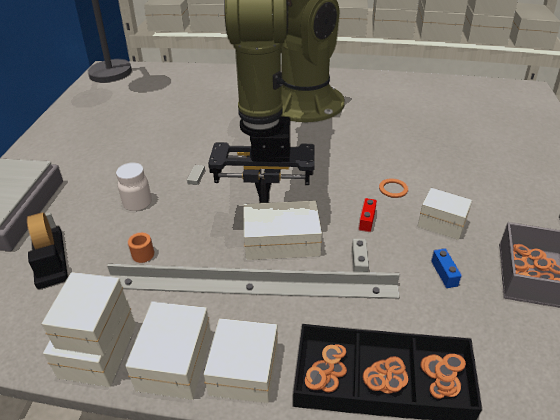

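{"name": "play_rows", "arguments": {"steps": [[[-0.02,0,0,0,0,0,0],[0,-0.025,0,0,0,0,0],[0,-0.025,0,0,0,0,0],[0.008,0,0,0,0,0,0],[0.008,0,0,0,0,0,0],[0.008,0,0,0,0,0,0],[0.008,0,0,0,0,0,0],[0.008,0,0,0,0,0,0],[0.008,0,0,0,0,0,0],[0.008,0,0,0,0,0,0],[0.008,0,0,0,0,0,0],[0.006,0,0,0,0,0,0]]]}}

```text
time_s: 6.45
tool_pos: [0.5599, 0.0222, 0.0235]
tool_rot: [-180.0, 0.3, 4.2]
force: [-7.1, 0.5, 4.8]
grip_width: 0.0007
grasp_force: 3.5
```

{"name": "play_rows", "arguments": {"steps": [[[0.004,0,0,0,0,0,0],[0.002,0,0,0,0,0,0],[0,0,0,0,0,0,0]]]}}

```text
time_s: 6.75
tool_pos: [0.5616, 0.022, 0.0232]
tool_rot: [179.9, 0.8, 4.2]
force: [-16.4, -0.9, 13.0]
grip_width: 0.0004
grasp_force: 8.4
```

```bash
cat > look.py <<'E'
from h import *
import sys
C,e=fitcarton(['scene'],[.63,0.05,.07]);o=get_obs();print(o['time_s'],C,np.degrees(C[2]),e,o['force'])
c,s=np.cos(.0756),np.sin(.0756)
for n,q in(('carton',C[:2]),('tcp',o['tool_pos'][:2])):
  d=q-np.array([.677,-.030]);print(n,'in fence',c*d[0]+s*d[1],-s*d[0]+c*d[1],np.degrees(C[2]-.0756))
if len(sys.argv)>1:
  for c,(a,b,u,v) in dict(scene=(220,180,420,310),side=(180,120,380,260)).items():
    r=read_camera(c)
    cv2.imwrite(f'pics/{c}{sys.argv[1]}.png',cv2.resize(r['frame'][b:v,a:u,::-1],None,fx=3.8,fy=3.8,interpolation=cv2.INTER_CUBIC))
E
python3 look.py
```

```text
6.85 [0.60447962 0.00414031 0.02872242] 1.645673672609669 0.18809153139591217 [-16.21364711  -0.38701251  12.83305441]
carton in fence -0.06973469269579563 0.039520113927065656 -2.6858872585793545
tcp in fence -0.11114387373696685 0.06050448916539488 -2.6858872585793545
```

{"name": "play_rows", "arguments": {"steps": [[[-0.02,0,0,0,0,0,0],[-0.02,0.02,0,0,0,0,0],[0,0.04,0,0,0,0,0],[0,0.045,0,0,0,0,0],[0,0.035,0,0,0,0,0],[0.03,0,0,0,0,0,0],[0.035,0,0,0,0,0,0],[0.025,0,0,0,0,0,0],[0,0,0,0,0,0,0]]]}}

```text
time_s: 7.75
tool_pos: [0.6317, -0.1129, 0.0239]
tool_rot: [-179.9, -0.2, 4.3]
force: [-0.4, 0.3, 0.9]
grip_width: 0.0005
grasp_force: 0.0
```

```bash
python3 look.py 3
```

```text
7.85 [0.6046414  0.00374348 0.02631101] 1.5075096670029269 0.1919642835855484 [-0.15658164 -0.04009652 -0.40396734]
carton in fence -0.06960334527648025 0.03911219982094385 -2.824051264186097
tcp in fence -0.05507734645744504 -0.07925999374980716 -2.824051264186097
```

View pics/scene3.png

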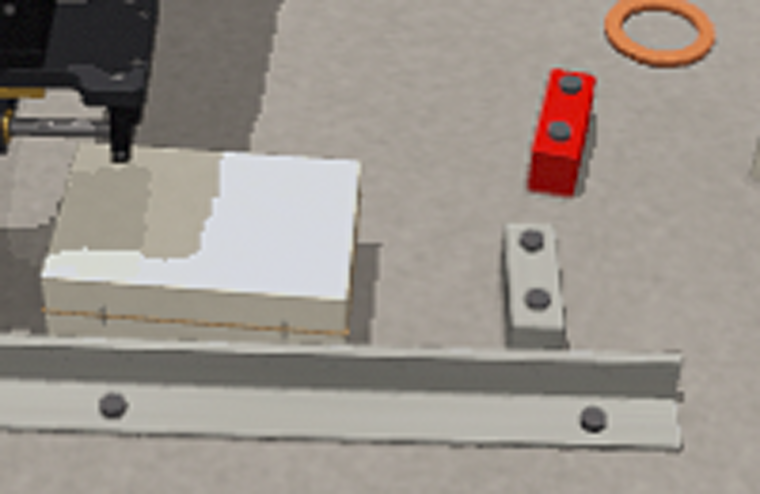

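{"name": "play_rows", "arguments": {"steps": [[[0.008,-0.015,0,0,0,0,0],[0,-0.008,0,0,0,0,0],[0,-0.008,0,0,0,0,0],[0,-0.008,0,0,0,0,0],[0,-0.008,0,0,0,0,0],[0,-0.008,0,0,0,0,0],[0,-0.008,0,0,0,0,0],[0,-0.008,0,0,0,0,0],[0,-0.008,0,0,0,0,0],[0,-0.004,0,0,0,0,0],[0,0,0,0,0,0,0]]]}}

```text
time_s: 9.05
tool_pos: [0.6293, -0.0276, 0.0243]
tool_rot: [-180.0, 0.0, 4.4]
force: [1.2, -1.1, 1.7]
grip_width: 0.0006
grasp_force: 1.0
```

```bash
python3 look.py 4
```

```text
9.15 [0.59850514 0.05161408 0.05899307] 3.380053671141517 0.19095014035701752 [-0.31021785 -1.23506214  1.5018816 ]
carton in fence -0.07210650492288968 0.08730952673666813 -0.9515072600475069
tcp in fence -0.04743948188498898 0.0059621649971920215 -0.9515072600475069
```

View pics/scene4.png

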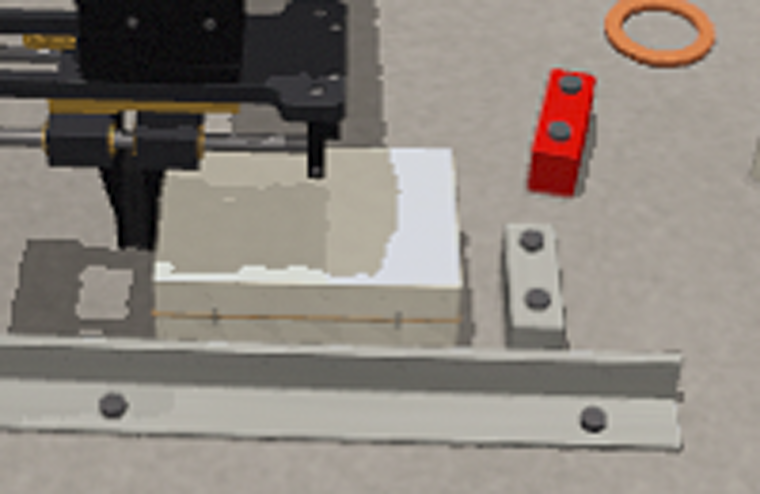

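{"name": "play_rows", "arguments": {"steps": [[[0,0.02,0,0,0,0,0],[-0.04,0.01,0,0,0,0,0],[-0.04,0,0,0,0,0,0],[-0.025,0,0,0,0,0,0],[0,-0.04,0,0,0,0,0],[0,-0.04,0,0,0,0,0],[0,-0.025,0,0,0,0,0],[0.015,0,0,0,0,0,0],[0.008,0,0,0,0,0,0],[0.008,0,0,0,0,0,0],[0.006,0,0,0,0,0,0],[0,0,0,0,0,0,0]]]}}

```text
time_s: 10.45
tool_pos: [0.5553, 0.0401, 0.0236]
tool_rot: [-180.0, 0.2, 4.3]
force: [-2.2, -1.0, 2.7]
grip_width: 0.0004
grasp_force: 1.3
```

{"name": "play_rows", "arguments": {"steps": [[[0.003,0,0,0,0,0,0],[0.003,0,0,0,0,0,0],[0,0,0,0,0,0,0]]]}}

```text
time_s: 10.75
tool_pos: [0.5598, 0.0405, 0.0236]
tool_rot: [180.0, 0.3, 4.3]
force: [-5.8, -1.5, 4.6]
grip_width: 0.0005
grasp_force: 3.0
```

```bash
python3 look.py
```

```text
10.85 [0.59986201 0.0509325  0.08403785] 4.815014328661492 0.17427411675453186 [-5.86848341 -0.70099342  3.15530749]
carton in fence -0.07080499121392765 0.08652740585184043 0.4834533974724684
tcp in fence -0.11158428412601377 0.07913596174707853 0.4834533974724684
```

{"name": "play_rows", "arguments": {"steps": [[[0.002,0,0,0,0,0,0],[0.002,0,0,0,0,0,0],[0,0,0,0,0,0,0],[0,0,0,0,0,0,0]]]}}

```text
time_s: 11.25
tool_pos: [0.5626, 0.0408, 0.0235]
tool_rot: [180.0, 0.4, 4.3]
force: [-9.0, 0.2, 6.4]
grip_width: 0.0003
grasp_force: 4.3
```

{"name": "play_rows", "arguments": {"steps": [[[0.002,0,0,0,0,0,0],[0.002,0,0,0,0,0,0],[0,0,0,0,0,0,0],[0,0,0,0,0,0,0]]]}}

```text
time_s: 11.65
tool_pos: [0.5626, 0.0408, 0.0234]
tool_rot: [179.9, 0.9, 4.3]
force: [-18.8, -2.1, 15.6]
grip_width: 0.0006
grasp_force: 9.6
```

```bash
python3 look.py 5
```

```text
11.75 [0.5980241  0.05141777 0.07902722] 4.527926015576651 0.207921102643013 [-18.38286675  -1.75438353  16.05991276]
carton in fence -0.07260099867004179 0.08715010901659993 0.19636508438762698
tcp in fence -0.10877438258293595 0.07924535046345355 0.19636508438762698
```

View pics/scene5.png

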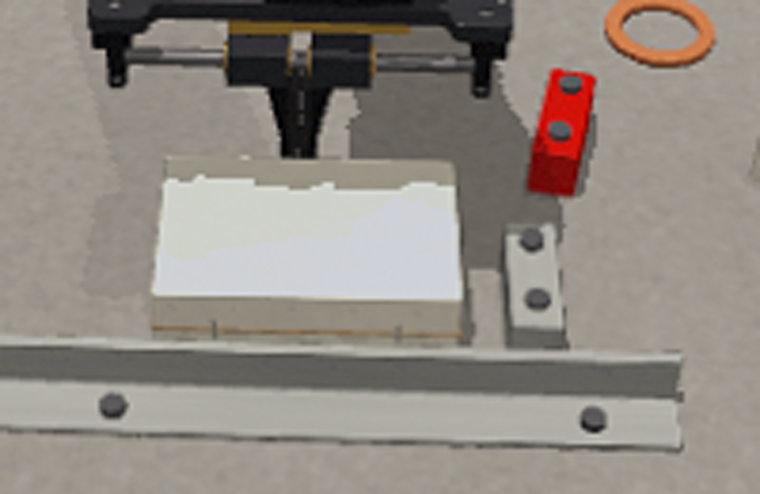

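{"name": "play_rows", "arguments": {"steps": [[[-0.02,0,0,0,0,0,0],[-0.02,0,0,0,0,0,0],[0,0.04,0,0,0,0,0],[0,0.04,0,0,0,0,0],[0,0.03,0,0,0,0,0],[0.035,0,0,0,0,0,0],[0.035,0,0,0,0,0,0],[0.027,0,0,0,0,0,0],[0,-0.015,0,0,0,0,0],[0,-0.015,0,0,0,0,0],[0,0,0,0,0,0,0]]]}}

```text
time_s: 12.95
tool_pos: [0.6317, -0.0294, 0.0241]
tool_rot: [-179.9, 0.0, 4.6]
force: [-0.3, 0.5, 0.8]
grip_width: 0.0008
grasp_force: 0.0
```

{"name": "play_rows", "arguments": {"steps": [[[0,-0.006,0,0,0,0,0],[0,-0.006,0,0,0,0,0],[0,-0.006,0,0,0,0,0],[0,-0.005,0,0,0,0,0],[0,0,0,0,0,0,0]]]}}

```text
time_s: 13.45
tool_pos: [0.6304, -0.0128, 0.0242]
tool_rot: [179.8, 0.1, 4.3]
force: [-2.2, -4.2, 0.7]
grip_width: 0.0008
grasp_force: 2.0
```

{"name": "play_rows", "arguments": {"steps": [[[0,-0.003,0,0,0,0,0],[0,-0.002,0,0,0,0,0],[0,0,0,0,0,0,0]]]}}

```text
time_s: 13.75
tool_pos: [0.6301, -0.0092, 0.0242]
tool_rot: [179.8, 0.1, 4.2]
force: [-2.4, -6.4, 2.3]
grip_width: 0.0006
grasp_force: 3.1
```

{"name": "play_rows", "arguments": {"steps": [[[0,-0.003,0,0,0,0,0],[0,-0.002,0,0,0,0,0],[0,0,0,0,0,0,0],[0,0,0,0,0,0,0]]]}}

```text
time_s: 14.15
tool_pos: [0.6297, -0.0044, 0.0242]
tool_rot: [179.8, 0.1, 4.2]
force: [-1.5, -6.5, 1.4]
grip_width: 0.0003
grasp_force: 3.1
```

{"name": "play_rows", "arguments": {"steps": [[[0,-0.002,0,0,0,0,0],[0,-0.002,0,0,0,0,0],[0,0,0,0,0,0,0],[0,0,0,0,0,0,0]]]}}

```text
time_s: 14.55
tool_pos: [0.6295, -0.0019, 0.0242]
tool_rot: [179.7, 0.1, 4.2]
force: [-2.0, -8.4, 3.4]
grip_width: 0.0006
grasp_force: 4.1
```

{"name": "play_rows", "arguments": {"steps": [[[0,-0.002,0,0,0,0,0],[0,-0.002,0,0,0,0,0],[0,0,0,0,0,0,0],[0,0,0,0,0,0,0]]]}}

```text
time_s: 14.95
tool_pos: [0.6295, -0.002, 0.0242]
tool_rot: [179.4, 0.1, 4.0]
force: [-2.0, -13.2, 2.9]
grip_width: 0.0008
grasp_force: 6.9
```

```bash
python3 look.py 6
```

```text
15.05 [0.59621675 0.07577633 0.08183869] 4.6890117533688755 0.26055020093917847 [ -2.6693103  -13.37012097   3.85077509]
carton in fence -0.07256343677529131 0.11157559432380978 0.35745082217985236
tcp in fence -0.0452916593772624 0.03152208407180244 0.35745082217985236
```

View pics/scene6.png

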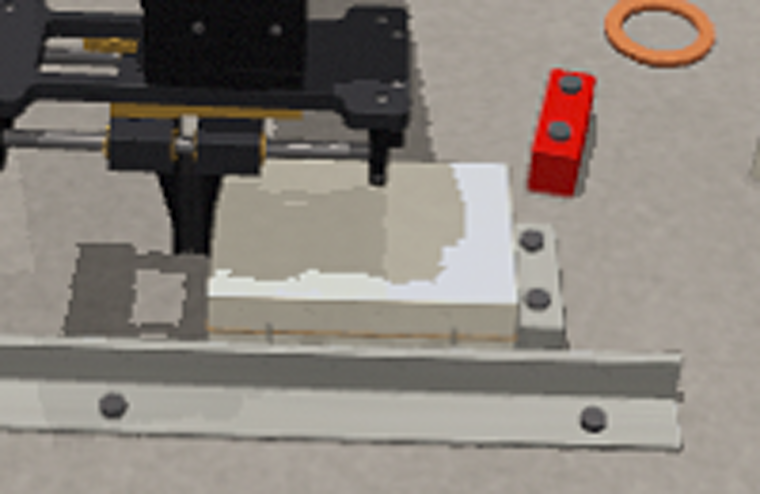

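{"name": "play_rows", "arguments": {"steps": [[[0,0.025,0,0,0,0,0],[-0.035,0,0,0,0,0,0],[-0.035,0,0,0,0,0,0],[-0.03,0,0,0,0,0,0],[0,-0.04,0,0,0,0,0],[0,-0.04,0,0,0,0,0],[0,-0.02,0,0,0,0,0],[0.02,0,0,0,0,0,0],[0.008,0,0,0,0,0,0],[0.004,0,0,0,0,0,0],[0.003,0,0,0,0,0,0],[0,0,0,0,0,0,0]]]}}

```text
time_s: 16.35
tool_pos: [0.5592, 0.0765, 0.0239]
tool_rot: [-180.0, 0.0, 4.3]
force: [-0.3, -1.2, 0.4]
grip_width: 0.0005
grasp_force: 0.0
```

{"name": "play_rows", "arguments": {"steps": [[[0.002,0,0,0,0,0,0],[0.002,0,0,0,0,0,0],[0,0,0,0,0,0,0],[0,0,0,0,0,0,0]]]}}

```text
time_s: 16.75
tool_pos: [0.5603, 0.0766, 0.0238]
tool_rot: [179.9, 0.3, 4.3]
force: [-6.6, -1.6, 5.1]
grip_width: 0.0005
grasp_force: 3.5
```

{"name": "play_rows", "arguments": {"steps": [[[0.002,0,0,0,0,0,0],[0.003,0,0,0,0,0,0],[0,0,0,0,0,0,0],[0,0,0,0,0,0,0]]]}}

```text
time_s: 17.15
tool_pos: [0.5602, 0.0765, 0.0236]
tool_rot: [179.8, 0.9, 4.3]
force: [-19.4, -3.4, 16.0]
grip_width: 0.0004
grasp_force: 10.0
```

{"name": "play_rows", "arguments": {"steps": [[[-0.02,0,0,0,0,0,0],[-0.02,0,0,0,0,0,0],[0,0,-0.04,0,0,0,0],[0,0,-0.05,0,0,0,0],[0,0.04,-0.04,0,0,0,0],[-0.01,0.045,0,0,0,0,0],[-0.02,0.045,0,0,0,0,0],[-0.02,0.045,0,0,0,0,0],[-0.02,0.045,0,0,0,0,0],[0,0.045,0,0,0,0,0],[0,0.045,0,0,0,0,0],[0,0,0,0,0,0,0]]]}}

```text
time_s: 18.35
tool_pos: [0.4799, -0.2433, 0.1492]
tool_rot: [179.8, 0.0, 3.7]
force: [-1.2, -0.5, -0.1]
grip_width: 0.0004
grasp_force: 0.0
```

```bash
python3 look.py 7; python3 -c "
import cv2,numpy as np
a=cv2.imread('pics/scene7.png');b=cv2.imread('pics/side7.png');a=cv2.resize(a,(500,325));b=cv2.resize(b,(400,280));cv2.imwrite('pics/side7b.png',cv2.imread('pics/side7.png'))
h=np.zeros((600,500,3),np.uint8);h[:325]=a;h[325:,:390]=b[:275,:390];cv2.imwrite('pics/both7.png',h)"
```

```text
18.45 [0.59738357 0.07361671 0.11589478] 6.64028184896707 0.2545277774333954 [0.04156796 0.6426677  0.55264017]
carton in fence -0.07156305775150229 0.1093340191892834 2.3087209177780457
tcp in fence -0.21075735928643807 -0.1906663466055693 2.3087209177780457
```

View pics/both7.png

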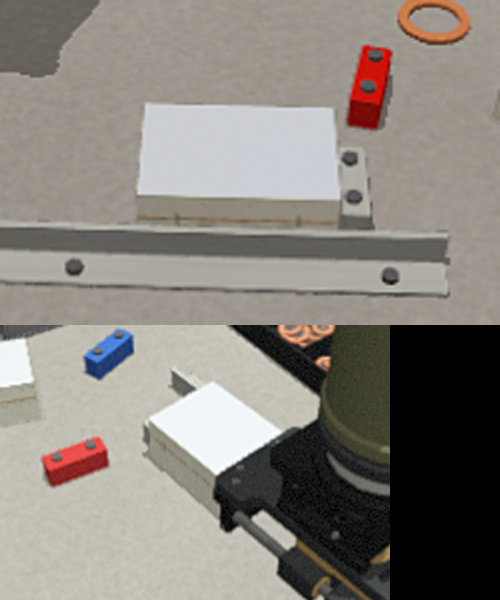

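View pics/side7.png

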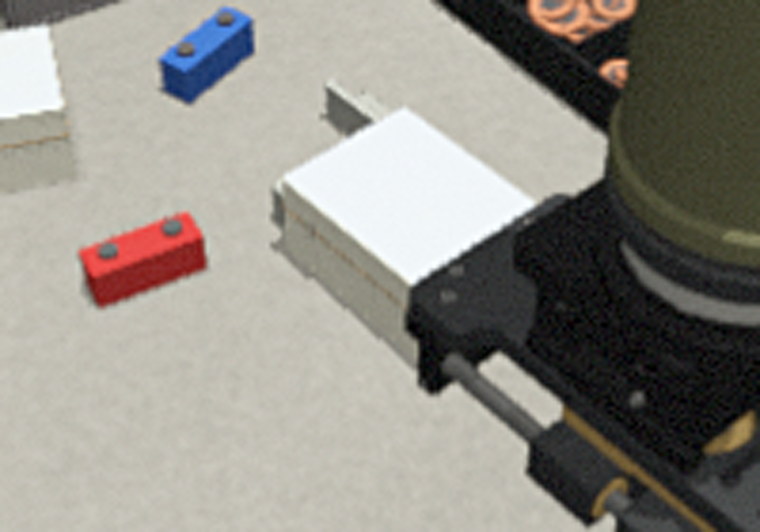

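Run:
```python
from h import *
r=read_camera('scene');g=cv2.cvtColor(r['frame'],cv2.COLOR_RGB2GRAY).astype(float)
def edge(u,a,b):
    # strongest vertical gradients per column, subpixel
    d=np.abs(np.diff(g[a:b,u]));i=d.argmax();w=slice(max(i-1,0),i+2);return a+.5+(d[w]*np.arange(len(d))[w]).sum()/d[w].sum()
def line(us,f,hw,z):
    p=np.array([ground(r,u,edge(u,int(f(u))-hw,int(f(u))+hw+1),z)[:2] for u in us])
    k=np.polyfit(p[:,1],p[:,0],1);res=np.polyval(k,p[:,1])-p[:,0];ok=abs(res)<.003;k=np.polyfit(p[ok,1],p[ok,0],1)
    return -np.degrees(np.arctan(k[0])),np.polyval(k,.07),ok.sum(),len(us)
print('far top',line(range(280,350),lambda u:257.6+(u-275)*.03,4,.06))
print('near top',line(range(283,350),lambda u:221.2+(u-278)*.026,4,.06))
print('fence top',line(range(230,395),lambda u:268.8+(u-220)*.0246,4,.03))
print('fence top left',line(range(130,265),lambda u:268.8+(u-220)*.0246,4,.03))
```

```text
far top (np.float64(4.517917880196151), np.float64(0.6719058712163907), np.int64(70), 70)
near top (np.float64(4.662847119565005), np.float64(0.5771516683193765), np.int64(67), 67)
fence top (np.float64(4.639974972572205), np.float64(0.677219793291489), np.int64(158), 165)
fence top left (np.float64(4.441581055586383), np.float64(0.6777264775782164), np.int64(134), 135)
```

```bash
python3 -c "
from cell import *
print(sign_off())"
```

```text
the job is handed in; nothing more can be done
None
```

The long carton is in the jig corner, parallel to the fence to about 0.2° and pressed against both the fence and the end stop until it would go no further; I handed the job in at about 18.5 s with the arm clear, and no verdict came back.

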